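# Open the folding cover of the sample bay and load a rack

## Task

Open the chilled sample bay: push the front bar of its smoked two-panel cover straight back until the panels stand folded flat against each other at the back, and leave it like that. Then take the vial rack with the grey caps from the bench and stand it in the bay's empty blue lane, fully down on the lane's floor. Do not disturb the black-capped rack on the bench.

Things in the scene. Friction and masses are not known exactly. Their poses are not given: they have to be found in the camera images.
- bay: Chilled sample bay: white open-topped instrument fixed to the bench, 300 mm wide (y), from x = -113 to +172. Origin on the bench, own +x to its back, z up. Front wall top 80 mm high, x -95 to -67. Side walls with aluminium guides y = +-135 to 147, top 117. Rear housing from x = 134, top 112. Two blue lanes along y, at x = +36 and x = -22; one holds a rack with black caps, the other is empty
- cover (a joint): Angle (rad) of the cover's rear panel: 0 shut, panels nearly flat over the bay; 1.5 its stop, both panels upright, flat against each other, top 205 mm above the bench. The front panel hangs on the rear one and its bar runs level in the side guides: pushing the bar back folds them (1 to 6 N). Starts partly raised; stays where it is left
- cover_hinge (a point): Middle of the hinge between the cover's rear panel and the rear housing: bay x = +124, y = 0, 104 mm above the bench. Does not move. Each panel is 100 mm from hinge to hinge (or bar), 246 mm across, 5 mm thick
- cover_bar (a point): Middle of the bar on the cover's front edge: round, 12 mm thick (rubber sleeve 13), 250 mm long along the bay's y, axis always 104 mm above the bench, at bay x = 124 - 200 cos(joint cover) mm: +110 when folded. Folded, the front panel rises straight above it, 7 mm behind the bar's front: keep the palm clear, by leaning the hand back or pushing with the back of one open finger
- lane_floor (a point): Centre of the floor of the empty blue lane, 18 mm above the bench; y along the lane (as the bay's y), z up. Trough 31 mm wide (x), 246 mm long (y) inside; its side ribs flare out to 42 mm at their top, 12 mm above this floor: keep the fingertips higher than that. About 30 mm is free each side of a rack standing here; the folded cover stays 65 mm or more from its centre
- grey_rack: The rack to load: beige ten-place rack full of grey-capped vials, loose on the bench left or right of the bay; 26 mm wide (x), 236 long (y), solid body 44 high, caps up to 75. About 120 g. Origin at the centre of its underside. Grip it across its width at mid length, TCP 38 mm above its underside; either way round is right in the lane
- black_rack: The same kind of rack with black-capped vials, loose on the bench on the other side of the bay; to be left alone. Same size, origin and axes

How it is judged:
On the way, in this order (a step that is already met when the one before it is completed fails the run):
1. the cover is folded back, its two panels flat against each other (value of joint cover above 1.42 rad), for 0.3 s.
2. the grey-capped rack is lifted over the bay (height (world z) of grey_rack above 0.03 m and horizontal distance between grey_rack and lane_floor below 0.06 m and value of joint cover above 1.42 rad), for 0.05 s.
At the end, for the whole second after the job is handed in: The cover is still folded (joint above 1.42 of 1.50 rad) and the grey-capped rack stands upright, released and at rest in the empty blue lane, within 5 mm across and 9 mm along it, its underside within 3 mm of the lane's floor (value of joint cover above 1.42 rad and x of grey_rack in the frame of lane_floor between -0.005 and 0.005 m and y of grey_rack in the frame of lane_floor between -0.009 and 0.009 m and z of grey_rack in the frame of lane_floor between -0.003 and 0.003 m and angle between the y axis of grey_rack and the y axis of lane_floor, either way round below 0.06 rad and angle between grey_rack's own z axis and vertical below 0.05 rad and linear speed of grey_rack below 0.02 m/s); the robot touches nothing.
It fails at once if the black-capped rack on the bench is pushed about (more than 30 mm) or tipped (distance of black_rack from where it was at the start of the episode above 0.03 m or angle between black_rack's own z axis and vertical above 0.5 rad).
It also fails if it takes over 54 s, if anything falls off the work surface, if the arm or the gripper's body presses on something with over 40 N, if the wrist force passes 120 N, or if a joint passes its speed limit or range.

## Robot

A 7-joint arm with a two-finger parallel gripper is mounted at the origin on a cart in front of the work surface, level with it; the furniture and walls round the work are solid. World frame = base frame: x ahead of the robot, y to its left, z up, the work surface at z = 0. Lengths are in m, angles in rad, forces in N, time in s.
With the tool pointing down it reaches from about 0.35 to 0.9 m from the base axis. Payload 8.1 kg.
Tool frame: the origin (TCP) lies between the finger pads, 19 mm behind the fingertips; this is the grasp point; z points along the fingers, y is the line along which they close (so a half turn about z gives the same grasp; the last joint's range is limited). The gripper opens to 85 mm and grips with 20 to 120 N. Pads are 22 mm wide; open, the fingers measure 114 mm over their backs; the gripper's body (76 mm by 85 mm) begins 54 mm behind the grasp point. The pads swing forward as they close: fully open they stand 13 mm farther back than shut.
Start: joints at [-0.103, 0.434, 0.025, 1.573, -0.012, 1.134, -0.075], TCP at [0.625, -0, 0.25] pointing down, gripper open.
Joint ranges: [-2.62, 2.62], [-0.44, 2.09], [-1.27, 1.32], [0.08, 2.57], [-1.32, 4.46], [0.12, 2], [-2.74, 2.74]. Speed limits (rad/s): [2.22, 2.22, 3.01, 3.01, 3.14, 3.14, 3.14].

## Interface

Orientations are given as [roll, pitch, yaw] about the fixed x, y, z axes, in that order (R = Rz(yaw) Ry(pitch) Rx(roll)).
In Python, from bench import ctrl gives the robot as it stands. The module is installed in compiled form; this text tells all that it offers.
- The arm moves only by the tool apply_moves, never from a script. Its argument "series" is a list of rows, each a list of 7 numbers: the shift along the world's x, y, z in units of 0.2 m (1.0 is 0.2 m), then the turn, a rotation vector about the world's x, y, z in units of pi/2 rad (1.0 is pi/2 rad), then the closure, from 0 (fully open) to 1 (shut). In form: [[dx, dy, dz, ax, ay, az, jaw], ...]. A call has 1 to 5 rows; each row is the pose to reach, as a shift and turn from the pose commanded when the call began; what a row does not reach only later rows make up. A row lasts 1/8 s, in which the tool goes at most 62.5 mm and 10.7 degrees, less where a joint would pass 70% of its speed; a pose out of reach is approached as far as the arm can. A call with a number of a shift or a turn outside -1 to 1 is refused whole. A call with a gripper value outside its range is refused whole. The fingers move at their own pace and stop on an object; "grip_force" is the grip in N (left out, the last holds). Time passes only in rows, so rows that repeat a pose let the fingers close. It gives the time, the measured TCP pose, the force, the opening and the grip force at its end, in the units of the state.
- ctrl.observe(): the state, without advancing time (a new reading comes with each control period).
- ctrl.capture(name): name is "scene" or "side" or "wrist"; returns the picture (384x512x3 uint8, red, green, blue); there is no depth.
- ctrl.camera_info(name): a dict with "mtx" (3x3 intrinsics, pixels), "world_from_camera" (4x4, takes a point from camera to world coordinates); the wrist camera has in their place "hand_eye" (4x4, takes a point from camera to tool coordinates, whose origin is the TCP and whose axes are the flange's). Camera axes: x right, y up, looking along -z (the intrinsics and any distortion apply to the point x, -y, -z); pixel columns grow to the right and rows downward; lengths in m; the calibration is good to about 2 mm. A picture is of the moment at which its call begins: read the wrist's pose just before it. camera_info takes no time and is no camera call.
- ctrl.job_done(): hands the job in; it is judged then, once.
Trained networks look in the newest picture that a camera, given by its name, has taken for a name from the list of things; names that differ only in an ending like _2 or _b are one class to them, and where a whole thing is asked for, a point or a joint stands for the part that bears it (a point fixed in the world has none). Each returns a list of dicts, best first, with "conf" (0 to 1); they miss things now and then, are a little off and sometimes report something else, mostly with a low value. They report only what shows in the picture. A call takes as long as a camera call.
- ctrl.silhouettes(target, camera): "pixels" (384x512 bool, what is visible of it) and "point" ([column, row] in pixels, amid what is visible of it).
- ctrl.mark_of(target, camera): "point" ([column, row] in pixels: a listed point, or the origin of a listed thing).
The state is a dict: "t": time; "joints": joint angles; "qd": joint speeds; "joint_efforts": joint torques, N m; "position": TCP position; "ee_rot": TCP orientation; "wrist_force": force on the tool from outside, world axes, zero at the start; "wrist_torque": the same for the moment, N m; "gripper_width": finger opening in m; "finger_force": force on a finger pad.
Only numpy, scipy, OpenCV 4.12 (cv2) and the standard library are available. Lean on these libraries where they do the work, as an engineer would, in place of code of your own. Each camera call takes 0.05 s, during which the arm holds its last target. There are 200 camera calls.

## Working session

There is one attempt and no reset: what is moved stays moved. The work goes in short steps, Python scripts to look and compute and a tool call to move; the robot and the scene stay as the last step left them, time stands still between calls to the robot, and variables do not carry over. Pictures are saved under pics/ and viewed, at most 10 in all, crops included, and the job is handed in when it is done.

Besides the shell and the picture viewer there is one more tool, called in YAML: its name, and indented under it one key for each argument. apply_moves: Moves the arm, as the interface text tells. Shifts and turns lie within -1 to 1; 1 stands for 0.2 m of shift or pi/2 rad of turn. Its arguments: {"type":"object","properties":{"series":{"type":"array","items":{"type":"array","items":{"type":"number","minimum":-1,"maximum":1}}},"grip_force":{"type":"number"}},"required":["series"]}

```bash
mkdir -p pics
cat > h.py <<'E'
from bench import ctrl
import numpy as np, cv2
def ray(cam,p):
    i=ctrl.camera_info(cam); K=np.array(i["mtx"]); 
    d=np.linalg.inv(K)@[p[0],p[1],1.]; d=np.array([d[0],-d[1],-d[2]])
    T=np.array(i["world_from_camera"]); return T[:3,3],T[:3,:3]@d
def atz(cam,p,z):
    o,d=ray(cam,p); return o+d*(z-o[2])/d[2]
def save(cam,name):
    im=ctrl.capture(cam); cv2.imwrite(f"pics/{name}.png",im[:,:,::-1]); return im
E
python3 - <<'E'
from h import *
np.set_printoptions(precision=4,suppress=True)
print({k:ctrl.camera_info("scene")[k] for k in ctrl.camera_info("scene")}, ctrl.camera_info("wrist"))
a=save("scene","scene0"); b=save("side","side0")
s=ctrl.observe(); print(s["position"],s["ee_rot"])
Z=dict(cover_hinge=.104,cover_bar=.104,lane_floor=.018,grey_rack=0,black_rack=0,bay=0)
for c in("scene","side"):
  for t,z in Z.items():
    for r in ctrl.mark_of(t,c)[:2]: print(c,t,round(r["conf"],2),np.array(r["point"]),atz(c,r["point"],z))
E
```

```text
{'mtx': array([[420.2911,   0.    , 249.3601],
       [  0.    , 420.2911, 190.285 ],
       [  0.    ,   0.    ,   1.    ]]), 'world_from_camera': array([[-0.6752,  0.5533, -0.4878, -0.0814],
       [-0.7375, -0.5168,  0.4348,  0.6256],
       [-0.0115,  0.6533,  0.757 ,  1.1083],
       [ 0.    ,  0.    ,  0.    ,  1.    ]])} {'mtx': array([[345.1255,   0.    , 260.6385],
       [  0.    , 345.1255, 190.3045],
       [  0.    ,   0.    ,   1.    ]]), 'hand_eye': array([[ 0.0003,  0.9584,  0.2855,  0.0713],
       [ 1.    , -0.    , -0.0007, -0.0007],
       [-0.0007,  0.2855, -0.9584, -0.1244],
       [ 0.    ,  0.    ,  0.    ,  1.    ]])}
[ 0.6246 -0.      0.2493] [-3.1401  0.0001  1.5707]
scene cover_hinge 0.73 [239.1 169.7] [0.6549 0.0129 0.104 ]
scene cover_hinge 0.39 [262.2 215.5] [0.4657 0.0881 0.104 ]
scene cover_bar 0.77 [269.2 208.2] [0.4714 0.0533 0.104 ]
scene grey_rack 0.92 [195.5 269.5] [0.5115 0.3192 0.    ]
scene black_rack 0.72 [326.8 177.7] [ 0.488  -0.2528  0.    ]
scene bay 0.67 [264.2 216.1] [0.5161 0.0293 0.    ]
side cover_hinge 0.97 [237.4 180.2] [0.6525 0.0131 0.104 ]
side cover_bar 0.75 [301.7 182.2] [0.4796 0.0469 0.104 ]
side grey_rack 0.65 [308.  295.4] [0.5135 0.3243 0.    ]
side black_rack 0.74 [281.1 131. ] [ 0.4816 -0.2408  0.    ]
side bay 0.57 [282. 199.] [0.5269 0.027  0.    ]
```

View pics/scene0.png

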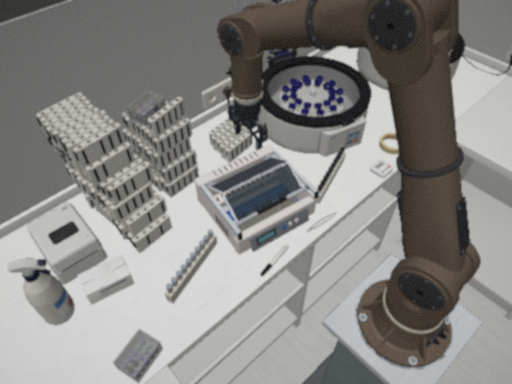

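View pics/side0.png

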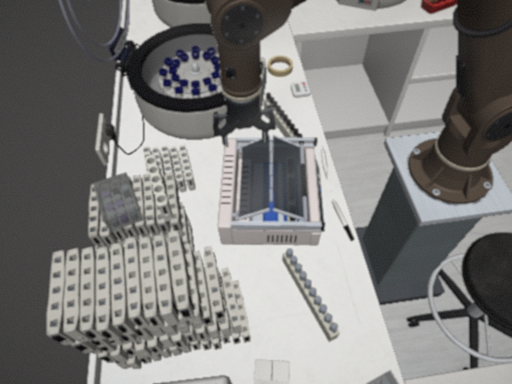

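The scene view shows the bay mid-bench (~255,195), its cover half raised. The grey rack is to its left (~190,265), the black rack right (~330,172). Next I fit poses from the silhouettes.

```bash
cat >> h.py <<'E'
from scipy.optimize import minimize
def proj(cam,P,T=None):
    i=ctrl.camera_info(cam); K=np.array(i["mtx"])
    T=np.array(i["world_from_camera"]) if T is None else T
    q=(np.atleast_2d(P)-T[:3,3])@T[:3,:3]; q=q*[1,-1,-1]; q=q@K.T; return q[:,:2]/q[:,2:]
def Rz(a): c,s=np.cos(a),np.sin(a); return np.array([[c,-s,0],[s,c,0],[0,0,1]])
def hull_mask(uv,S=4):
    m=np.zeros((384*S,512*S),np.uint8); cv2.fillConvexPoly(m,cv2.convexHull(np.round((uv+.5)*S).astype(np.int32)),1)
    return cv2.resize(m.astype(np.float32),(512,384),interpolation=cv2.INTER_AREA)
def fit(masks,pts,x0,Ts={}):
    def f(p):
        e=0
        for c,m in masks.items():
            h=hull_mask(proj(c,pts@Rz(p[2]).T+[p[0],p[1],0],Ts.get(c))); e+=1-np.minimum(h,m).sum()/np.maximum(h,m).sum()
        return e
    sx=np.vstack([x0,x0+np.diag([.01,.01,.1])])
    r=minimize(f,x0,method="Nelder-Mead",options=dict(initial_simplex=sx,xatol=1e-4,fatol=1e-4)); return r.x,r.fun
def box(w,l,z0,z1): return np.array([[x,y,z] for x in(-w/2,w/2) for y in(-l/2,l/2) for z in(z0,z1)])
# rack: body with 44 high, caps to 75 (slightly inset)
RACK=np.vstack([box(.026,.236,0,.044),box(.02,.226,.044,.075)])
def wristT():
    s=ctrl.observe(); from scipy.spatial.transform import Rotation as R
    T=np.eye(4); T[:3,:3]=R.from_euler("xyz",s["ee_rot"]).as_matrix(); T[:3,3]=s["position"]
    return T@np.array(ctrl.camera_info("wrist")["hand_eye"])
E
python3 - <<'E'
from h import *
np.set_printoptions(precision=4,suppress=True)
ctrl.capture("scene");ctrl.capture("side")
for t,x0 in(("grey_rack",[.512,.321,.3]),("black_rack",[.485,-.247,0])):
  M={}
  for c in("scene","side"):
    r=ctrl.silhouettes(t,c)
    if r: M[c]=r[0]["pixels"].astype(float); print(t,c,r[0]["conf"],M[c].sum())
  for yaw in(-.6,-.2,.2,.6):
    print(yaw,*fit(M,RACK,np.array(x0[:2]+[yaw])))
  for c in M:
    print(c,*min((fit({c:M[c]},RACK,np.array(x0[:2]+[y])) for y in(-.6,-.2,.2)),key=lambda r:r[1]))
T=wristT(); save("wrist","w0")
for t in("cover_bar","cover_hinge","lane_floor","bay"): print(t,[(r["conf"],r["point"]) for r in ctrl.mark_of(t,"wrist")[:2]])
E
```

```text
grey_rack scene 0.89 1093.0
grey_rack side 0.84 1421.0
-0.6 [0.5164 0.3261 0.2989] 0.4020402843204113
-0.2 [0.5158 0.3267 0.3236] 0.4019524271291537
0.2 [0.516  0.3272 0.3235] 0.3973160704293007
0.6 [0.5158 0.3263 0.3052] 0.4055020856437418
scene [0.5116 0.3281 0.3582] 0.21904506197699913
side [0.5158 0.3271 0.3062] 0.15994678295576337
black_rack scene 0.91 594.0
black_rack side 0.66 601.0
-0.6 [ 0.4756 -0.2517  0.3319] 0.5819552891095273
-0.2 [ 0.4756 -0.2517  0.3372] 0.5841621451696705
0.2 [ 0.4758 -0.2506  0.3288] 0.5805294196661452
0.6 [ 0.4762 -0.2529  0.3304] 0.5792703447327817
scene [ 0.4758 -0.2521  0.3337] 0.13836996336996332
side [ 0.483  -0.2808  0.2312] 0.39059639026942194
cover_bar []
cover_hinge [(0.68, [167.1, 126.4])]
lane_floor []
bay [(0.83, [170.5, 126.9])]
```

View pics/w0.png

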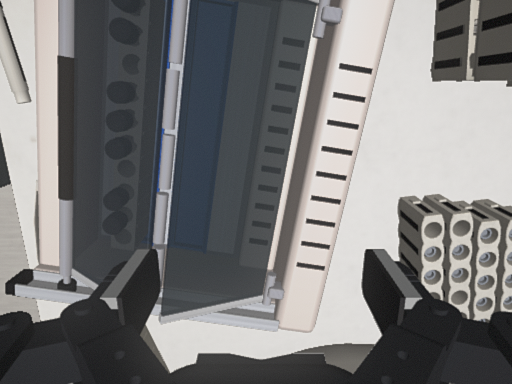

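The wrist view shows the bar at column ~66, with its rubber sleeve at rows 57–200. The hinge brackets are at (327,15) and (272,288). The black rack sits in the front lane and the blue lane behind it (~205,130) is empty.

Run:
```python
from h import *
np.set_printoptions(precision=4,suppress=True)
T=wristT();K=np.array(ctrl.camera_info("wrist")["mtx"])
def wz(p,z):
    d=np.linalg.inv(K)@[p[0],p[1],1.]; d=T[:3,:3]@(d*[1,-1,-1]); return T[:3,3]+d*(z-T[2,3])/d[2]
for n,p,z in(("bar0",(66,57),.104),("barmid",(66,128),.104),("bar200",(66,200),.104),("barend",(67,285),.104),("h1",(325,15),.108),("h2",(270,288),.108),("hm",(298,151),.108),("rear1",(390,0),.112),("rear2",(307,330),.112),("guide_front",(10,283),.117),("guide_rear",(277,325),.117)):
  print(n,wz(p,z))
```

```text
bar0 [0.4819 0.0927 0.104 ]
barmid [0.4736 0.0411 0.104 ]
bar200 [ 0.4641 -0.0176  0.104 ]
barend [ 0.4522 -0.0972  0.104 ]
h1 [0.6696 0.1199 0.108 ]
h2 [ 0.6328 -0.0978  0.108 ]
hm [0.6536 0.0239 0.108 ]
rear1 [0.7127 0.1284 0.112 ]
rear2 [ 0.6664 -0.1384  0.112 ]
guide_front [ 0.4126 -0.0872  0.117 ]
guide_rear [ 0.639  -0.1292  0.117 ]
```

apply_moves:
  series:
    - [-0.31,0.08,0,0,0,-0.05,0]
    - [-0.62,0.16,0,0,0,-0.107,0]
    - [-0.93,0.24,0,0,0,-0.107,0]
    - [-1,0.27,-0.1,0,0,-0.107,0]
    - [-1,0.27,-0.3,0,0,-0.107,0]

```text
t: 1.88
position: [0.4249, 0.055, 0.1911]
ee_rot: [3.137, -0.002, 1.404]
wrist_force: [0.6, -0.2, -0.6]
gripper_width: 0.0855
finger_force: 0.0
```

apply_moves:
  series:
    - [-0.11,0.01,-0.15,0,0,0,0]
    - [-0.11,0.01,-0.3,0,0,0,0]
    - [-0.11,0.01,-0.3,0,0,0,0]

```text
t: 2.25
position: [0.4018, 0.0557, 0.129]
ee_rot: [-3.139, 0.001, 1.403]
wrist_force: [-0.2, -0.4, -0.1]
gripper_width: 0.0853
finger_force: 0.0
```

Run:
```python
from h import *
s=ctrl.observe(); print(s["position"],s["ee_rot"],s["t"])
a=save("side","s1"); b=save("wrist","w1")
cv2.imwrite("pics/c1.png",np.hstack([cv2.resize(a[100:250,200:350],(400,400),interpolation=cv2.INTER_CUBIC)[:,:,::-1],cv2.resize(b,(533,400))[:,66:466,::-1]]))
```

```text
[0.40180759 0.05570085 0.12896623] [-3.13856822e+00  1.43098272e-03  1.40286630e+00] 2.25
```

View pics/c1.png

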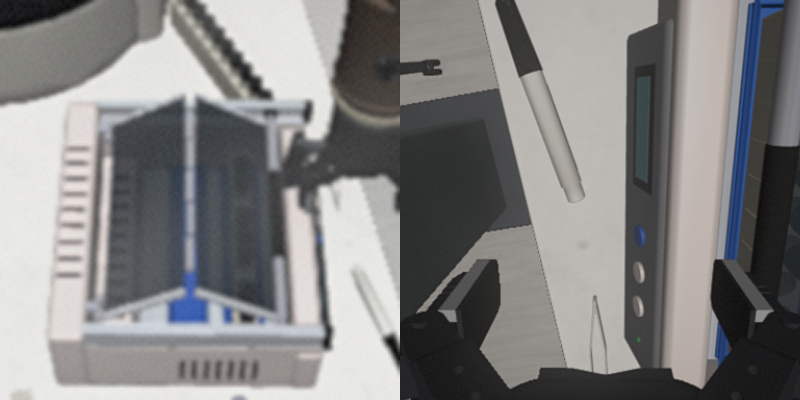

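The side crop shows the leading finger just in front of the bar. The wrist crop shows its tip over the front wall. I lower to bar height and push along the bay's +x.

apply_moves:
  series:
    - [0,0,-0.07,0,0,0,0]
    - [0,0,-0.135,0,0,0,0]
    - [0.1,-0.017,-0.135,0,0,0,0]
    - [0.2,-0.034,-0.135,0,0,0,0]
    - [0.3,-0.051,-0.135,0,0,0,0]

```text
t: 2.98
position: [0.4639, 0.0457, 0.1033]
ee_rot: [3.141, -0.0, 1.403]
wrist_force: [-0.3, 0.2, -0.0]
gripper_width: 0.0856
finger_force: 0.3
```

Run:
```python
from h import *
a=save("side","s2"); 
cv2.imwrite("pics/c2.png",cv2.resize(a[100:250,200:350],(500,500),interpolation=cv2.INTER_CUBIC)[:,:,::-1])
print(ctrl.mark_of("cover_bar","side"))
```

```text
[{'point': [287.8, 179.2], 'conf': 0.88}]
```

View pics/c2.png

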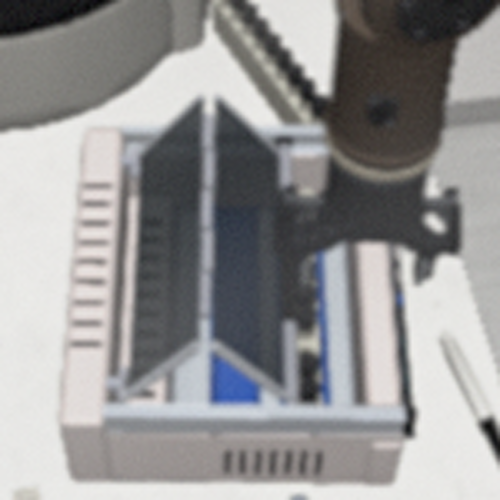

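The finger is pushing and the panels are folding, with the bar at about (288,179) in the full side view. I keep pushing.

apply_moves:
  series:
    - [0.12,-0.02,0,0,0,0,0]
    - [0.24,-0.041,0,0,0,0,0]
    - [0.36,-0.061,0,0,0,0,0]
    - [0.44,-0.075,0,0,0,0,0]
    - [0.5,-0.085,0,0,0,0,0]

```text
t: 3.7
position: [0.5631, 0.0288, 0.1031]
ee_rot: [-3.141, -0.0, 1.403]
wrist_force: [-1.0, 0.9, -0.7]
gripper_width: 0.0852
finger_force: 0.0
```

apply_moves:
  series:
    - [0.02,-0.003,0,0,0,0,0]
    - [0.04,-0.007,0,0,0,0,0]

```text
t: 3.95
position: [0.5656, 0.0283, 0.1018]
ee_rot: [-3.132, 0.001, 1.404]
wrist_force: [-24.5, 3.2, 6.8]
gripper_width: 0.0852
finger_force: 0.0
```

Run:
```python
from h import *
print(ctrl.observe()["wrist_force"])
a=save("side","s3");b=save("scene","sc3") 
cv2.imwrite("pics/c3.png",np.hstack([cv2.resize(x,(400,400),interpolation=cv2.INTER_CUBIC)[:,:,::-1] for x in(a[100:250,200:350],b[120:270,180:330])]))
print([ (c,r["conf"],atz(c,r["point"],.104)) for c in("side","scene") for r in ctrl.mark_of("cover_bar",c)])
```

```text
[-24.49545777   3.17408179   6.83388343]
[('side', 0.64, array([0.62786506, 0.01764235, 0.104     ])), ('scene', 0.72, array([0.63416219, 0.00859649, 0.104     ])), ('scene', 0.39, array([0.64862572, 0.01547856, 0.104     ]))]
```

View pics/c3.png

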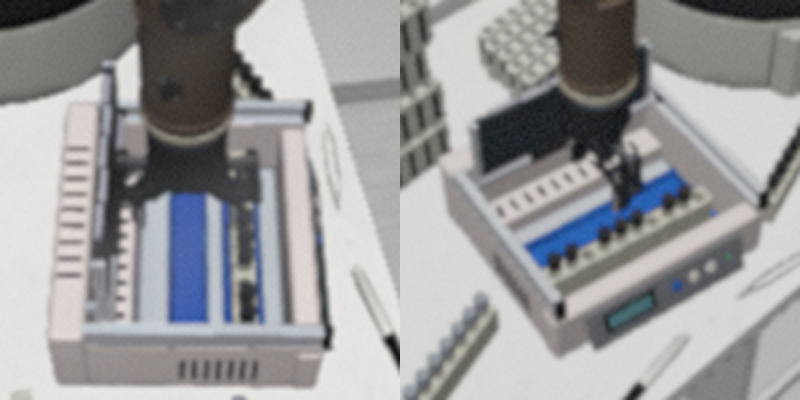

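The force rose to 24 N and both views show the panels upright together at the back. I back off, rise and check.

apply_moves:
  series:
    - [-0.1,0.017,0,0,0,0,0]
    - [-0.25,0.042,0,0,0,0,0]
    - [-0.25,0.042,0.3,0,0,0,0]
    - [-0.25,0.042,0.6,0,0,0,0]
    - [-0.2,0.042,0.9,0,0,0,0]

```text
t: 4.78
position: [0.5297, 0.0359, 0.2851]
ee_rot: [-3.141, -0.0, 1.403]
wrist_force: [2.5, 0.1, -1.0]
gripper_width: 0.0852
finger_force: 0.0
```

apply_moves:
  series:
    - [0,0,0.1,0,0,0,0]
    - [0,0,0.1,0,0,0,0]

```text
t: 5.03
position: [0.5313, 0.036, 0.3046]
ee_rot: [3.139, -0.001, 1.403]
wrist_force: [0.1, -0.1, -0.8]
gripper_width: 0.0857
finger_force: 0.0
```

Run:
```python
from h import *
np.set_printoptions(precision=4,suppress=True)
s=ctrl.observe(); print(s["position"],s["ee_rot"],s["t"])
T=wristT();K=np.array(ctrl.camera_info("wrist")["mtx"]); np.save("T4.npy",T)
b=save("wrist","w4"); a=save("side","s4"); ctrl.capture("scene")
def wz(p,z):
    d=np.linalg.inv(K)@[p[0],p[1],1.]; d=T[:3,:3]@(d*[1,-1,-1]); return T[:3,3]+d*(z-T[2,3])/d[2]
for t,z in dict(lane_floor=.018,cover_bar=.104,cover_hinge=.104).items():
  for c in("wrist","side","scene"):
    for r in ctrl.mark_of(t,c)[:1]: print(t,c,r["conf"],r["point"],(wz(r["point"],z) if c=="wrist" else atz(c,r["point"],z)))
M={c:r[0]["pixels"] for c in("wrist","side","scene") for r in [ctrl.silhouettes("lane_floor",c)] if r}
print({c:m.sum() for c,m in M.items()})
r=ctrl.silhouettes("grey_rack","wrist"); print([(q["conf"],q["point"]) for q in r])
```

```text
[0.5313 0.036  0.3046] [ 3.1385 -0.0011  1.4028] 5.025
lane_floor wrist 0.71 [289.5, 156.0] [0.5651 0.0225 0.018 ]
lane_floor side 0.76 [269.9, 195.7] [0.5626 0.0216 0.018 ]
lane_floor scene 0.69 [256.2, 205.8] [0.5554 0.0287 0.018 ]
cover_bar side 0.89 [243.1, 183.5] [0.6384 0.0265 0.104 ]
cover_bar scene 0.64 [242.4, 174.3] [0.6321 0.0188 0.104 ]
cover_hinge wrist 0.61 [381.5, 170.7] [0.6461 0.0108 0.104 ]
cover_hinge side 0.86 [238.1, 179.6] [0.6504 0.0114 0.104 ]
cover_hinge scene 0.71 [240.4, 167.6] [0.6592 0.0034 0.104 ]
{'wrist': np.int64(7968), 'side': np.int64(873), 'scene': np.int64(616)}
[]
```

View pics/w4.png

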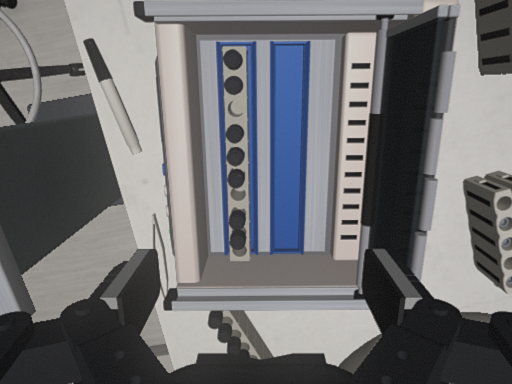

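The wrist view shows the bay open: the empty blue lane spans cols 270–308, rows 42–252, and the folded cover stands at cols 370–450. Next I measure the lane precisely.

```bash
cat >> h.py <<'E'
Kw=np.array(ctrl.camera_info("wrist")["mtx"])
def wz(T,p,z):
    d=np.linalg.inv(Kw)@[p[0],p[1],1.]; d=T[:3,:3]@(d*[1,-1,-1]); return T[:3,3]+d*(z-T[2,3])/d[2]
E
python3 - <<'E'
from h import *
np.set_printoptions(precision=4,suppress=True)
T=np.load("T4.npy"); im=cv2.imread("pics/w4.png")
print(im[150,262:316].tolist()[::2]); print(im[36:56:1,290].tolist()); print(im[236:260,288].tolist())
for p in((451,20),(438,130),(428,200),(421,255)): print(wz(T,p,.205))
for p in((372,115),(368,222)): print(wz(T,p,.104))
E
```

```text
[[171, 164, 162], [169, 162, 160], [169, 163, 160], [172, 166, 165], [137, 97, 82], [111, 63, 41], [131, 78, 52], [162, 97, 63], [159, 95, 63], [159, 95, 62], [160, 97, 63], [157, 92, 60], [161, 96, 64], [160, 95, 63], [160, 96, 63], [162, 97, 65], [159, 95, 61], [160, 97, 63], [160, 95, 62], [132, 82, 55], [112, 68, 48], [109, 66, 46], [134, 83, 61], [169, 164, 161], [171, 165, 163], [171, 165, 164], [172, 166, 164]]
[[116, 113, 114], [116, 113, 112], [116, 113, 114], [129, 126, 127], [158, 154, 152], [150, 121, 109], [181, 114, 79], [152, 93, 61], [85, 56, 40], [123, 79, 58], [170, 107, 73], [169, 107, 73], [167, 104, 71], [167, 106, 72], [167, 104, 72], [167, 104, 71], [166, 103, 71], [165, 102, 69], [167, 105, 72], [168, 105, 72]]
[[148, 84, 55], [149, 86, 56], [149, 86, 56], [149, 85, 54], [149, 86, 56], [148, 86, 56], [150, 86, 56], [147, 84, 55], [147, 83, 54], [147, 84, 55], [150, 87, 56], [145, 82, 54], [116, 70, 49], [89, 58, 46], [91, 56, 42], [117, 69, 48], [147, 85, 57], [119, 90, 78], [107, 106, 108], [106, 108, 111], [105, 107, 113], [105, 108, 113], [106, 108, 114], [106, 108, 114]]
[0.6607 0.1253 0.205 ]
[0.6517 0.0614 0.205 ]
[0.6438 0.0145 0.205 ]
[ 0.6376 -0.0266  0.205 ]
[0.641  0.0652 0.104 ]
[ 0.6289 -0.0402  0.104 ]
```

Run:
```python
from h import *
np.set_printoptions(precision=4,suppress=True)
T=np.load("T4.npy"); im=cv2.imread("pics/w4.png").astype(int)
m=((im[:,:,0]>2*im[:,:,2])&(im[:,:,0]>138)).astype(np.uint8); m[:,:270]=0; m[:,312:]=0; m[:44]=0;m[250:]=0
m=cv2.morphologyEx(m,cv2.MORPH_OPEN,np.ones((5,5)))
n,l,st,ce=cv2.connectedComponentsWithStats(m); k=1+st[1:,4].argmax(); print(st[k])
ys,xs=np.where(l==k)
P=np.array([wz(T,(x,y),.018)[:2] for x,y in zip(xs,ys)])
r=cv2.minAreaRect((P*1000).astype(np.float32)); print(r)
L=np.array([[np.where(l[y]==k)[0].min()-.5,np.where(l[y]==k)[0].max()+.5] for y in range(60,240)])
a=np.array([wz(T,(x,y),.018)[:2] for (x,_),y in zip(L,range(60,240))]);b=np.array([wz(T,(x,y),.018)[:2] for (_,x),y in zip(L,range(60,240))])
for q in(a,b): f=np.polyfit(q[:,1],q[:,0],1); print(f, np.polyval(f,.0275))
print(wz(T,(289,45.5),.018),wz(T,(288,248),.018))
# outer rim at z=.030
```

```text
[ 275   46   28  202 5135]
((563.0632934570312, 24.244918823242188), (244.02252197265625, 30.41487693786621), 81.06785583496094)
[0.1591 0.5433] 0.5476362646675881
[0.1636 0.574 ] 0.5784506744787385
[0.5823 0.1451 0.018 ] [ 0.5457 -0.0978  0.018 ]
```

apply_moves:
  series:
    - [-0.02,0.3,0,0,0,0.1,0]
    - [-0.04,0.6,0,0,0,0.2,0]
    - [-0.06,0.9,0,0,0,0.304,0]
    - [-0.07,1,0,0,0,0.304,0]

```text
t: 6.32
position: [0.5157, 0.2403, 0.303]
ee_rot: [3.141, -0.002, 1.887]
wrist_force: [-0.5, -0.0, -0.0]
gripper_width: 0.0857
finger_force: 0.0
```

apply_moves:
  series:
    - [0,0.22,0,0,0,0,0]
    - [0,0.45,0,0,0,0,0]
    - [0,0.45,0,0,0,0,0]

```text
t: 6.7
position: [0.5158, 0.3293, 0.3025]
ee_rot: [-3.141, -0.002, 1.884]
wrist_force: [-0.4, 0.5, 0.1]
gripper_width: 0.0856
finger_force: 0.0
```

Run:
```python
from h import *
np.set_printoptions(precision=4,suppress=True)
s=ctrl.observe(); print(s["position"],s["ee_rot"],s["t"])
T=wristT(); np.save("T5.npy",T); save("wrist","w5")
print([(q["conf"],q["point"],wz(T,q["point"],0)) for q in ctrl.mark_of("grey_rack","wrist")])
r=ctrl.silhouettes("grey_rack","wrist"); m=r[0]["pixels"].astype(float); print(r[0]["conf"],m.sum())
for y in(.2,.35): print(*fit({"wrist":m},RACK,np.array([.516,.327,y]),{"wrist":T}))
```

```text
[0.5158 0.3293 0.3025] [-3.141  -0.0017  1.8839] 6.7
[(0.62, [261.1, 149.4], array([0.516 , 0.3273, 0.    ]))]
0.62 4564.0
[0.5147 0.3239 0.3165] 0.09591862051854605
[0.5146 0.324  0.3157] 0.09829281549560231
```

View pics/w5.png

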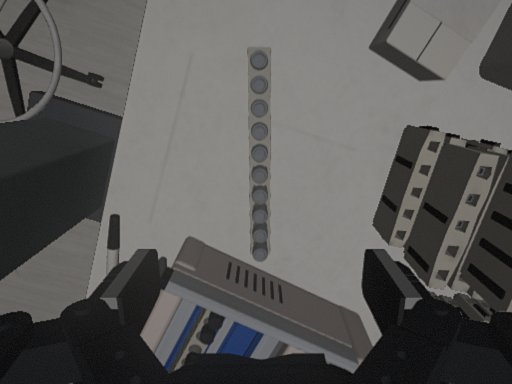

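The grey rack runs vertically from (259,47) to (261,260), well centred between the fingers. I check its centre from the caps and body end.

Run:
```python
from h import *
np.set_printoptions(precision=4,suppress=True)
T=np.load("T5.npy")
c1=wz(T,(259,60.5),.075);c2=wz(T,(260.5,254),.075);e=wz(T,(259.5,47.5),.044)
print(c1,c2,(c1+c2)/2,np.linalg.norm(c1-c2),np.arctan2(-(c1-c2)[0],(c1-c2)[1]))
u=np.array([-np.sin(.314),np.cos(.314)]); print(e,e[:2]-.118*u)
```

```text
[0.4836 0.4205 0.075 ] [0.5479 0.2265 0.075 ] [0.5158 0.3235 0.075 ] 0.2043520974871181 0.3202985849332456
[0.4794 0.4347 0.044 ] [0.5158 0.3225]
```

apply_moves:
  series:
    - [0,-0.03,-0.3,0,0,0,0]
    - [0,-0.03,-0.6,0,0,0,0]
    - [0,-0.03,-0.9,0,0,0,0]

```text
t: 7.22
position: [0.518, 0.3175, 0.122]
ee_rot: [3.14, 0.001, 1.877]
wrist_force: [0.2, 0.4, -0.5]
gripper_width: 0.0852
finger_force: 0.0
```

apply_moves:
  series:
    - [0,0,-0.25,0,0,0,0]
    - [0,0,-0.42,0,0,0,0]
    - [0,0,-0.42,0,0,0,0]

```text
t: 7.6
position: [0.5162, 0.3168, 0.037]
ee_rot: [-3.137, 0.003, 1.878]
wrist_force: [-0.6, 0.7, 1.0]
gripper_width: 0.0852
finger_force: 0.0
```

apply_moves:
  series:
    - [0,0,0,0,0,0,0.4]
    - [0,0,0,0,0,0,0.8]
    - [0,0,0,0,0,0,1]
    - [0,0,0,0,0,0,1]
    - [0,0,0,0,0,0,1]
  grip_force: 40

```text
t: 8.22
position: [0.5176, 0.3201, 0.0403]
ee_rot: [3.14, -0.0, 1.88]
wrist_force: [-0.9, -1.2, 7.5]
gripper_width: 0.0252
finger_force: 40.7
```

apply_moves:
  series:
    - [0,0,0.1,0,0,0,1]
    - [0,0,0.35,0,0,0,1]
    - [0,0,0.65,0,0,0,1]
    - [0,0,0.9,0,0,0,1]
    - [0,0,0.9,0,0,0,1]

```text
t: 8.85
position: [0.5188, 0.3213, 0.2239]
ee_rot: [3.133, -0.003, 1.88]
wrist_force: [0.1, -0.2, -1.9]
gripper_width: 0.0255
finger_force: 39.7
```

Run:
```python
from h import *
np.set_printoptions(precision=4,suppress=True)
s=ctrl.observe(); print(s["position"],s["ee_rot"],s["t"],s["gripper_width"],s["wrist_torque"],s["wrist_force"])
T=wristT(); np.save("T6.npy",T); save("wrist","w6")
```

```text
[0.5188 0.3213 0.2239] [ 3.1335 -0.0026  1.8801] 8.85 0.025523599569280835 [-0.0056 -0.041  -0.002 ] [ 0.0581 -0.1604 -1.9115]
```

View pics/w6.png

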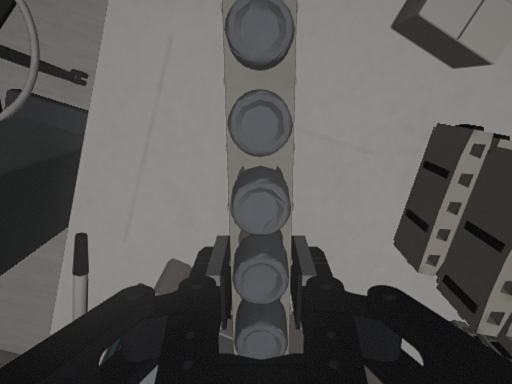

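The rack is held squarely, with caps at rows ~28, 122, 197, 272 and 335 and parallel to the pads. I compute its offset along the hand.

Run:
```python
from h import *
np.set_printoptions(precision=4,suppress=True)
H=np.array(ctrl.camera_info("wrist")["hand_eye"])
for z in(-.037,-.034):
  X=[]
  for p in((259.5,27),(260,121),(261,197),(263,268)):
    d=np.linalg.inv(Kw)@[p[0],p[1],1.]; d=H[:3,:3]@(d*[1,-1,-1]); q=H[:3,3]+d*(z-H[2,3])/d[2]; X.append(q[:2])
  X=np.array(X); print(X, X[:,0]-np.array([3.5,2.5,1.5,.5])*.0227)
```

```text
[[ 0.085  -0.0012]
 [ 0.0636 -0.0011]
 [ 0.0437 -0.0009]
 [ 0.0226 -0.0003]] [0.0055 0.0068 0.0096 0.0112]
[[ 0.0854 -0.0012]
 [ 0.0633 -0.0011]
 [ 0.0427 -0.0008]
 [ 0.0209 -0.0003]] [0.006  0.0065 0.0087 0.0095]
```

apply_moves:
  series:
    - [0.03,-0.1,0.05,0,0,-0.11,1]
    - [0.06,-0.25,0.05,0,0,-0.22,1]
    - [0.1,-0.5,0.05,0,0,-0.299,1]
    - [0.13,-0.75,0.05,0,0,-0.299,1]
    - [0.16,-1,0.05,0,0,-0.299,1]

```text
t: 9.52
position: [0.5481, 0.1179, 0.2273]
ee_rot: [-3.139, 0.002, 1.411]
wrist_force: [0.1, -0.2, -1.0]
gripper_width: 0.0248
finger_force: 39.6
```

apply_moves:
  series:
    - [0.04,-0.25,-0.05,0,0,0,1]
    - [0.07,-0.45,-0.1,0,0,0,1]
    - [0.07,-0.506,-0.2,0,0,0,1]
    - [0.07,-0.506,-0.3,0,0,0,1]
    - [0.07,-0.506,-0.3,0,0,0,1]

```text
t: 10.15
position: [0.5609, 0.0182, 0.1664]
ee_rot: [-3.136, 0.002, 1.41]
wrist_force: [0.7, 0.2, -1.7]
gripper_width: 0.0249
finger_force: 39.6
```

Run:
```python
from h import *
np.set_printoptions(precision=4,suppress=True)
s=ctrl.observe(); print(s["position"],s["ee_rot"],s["t"],s["gripper_width"],s["wrist_torque"],s["wrist_force"])
T=wristT(); np.save("T7.npy",T); w=save("wrist","w7"); a=save("side","s7"); b=save("scene","sc7")
cv2.imwrite("pics/c7.png",np.hstack([cv2.resize(x,(400,400),interpolation=cv2.INTER_CUBIC)[:,:,::-1] for x in(a[110:250,200:340],b[130:270,180:320])]))
zu=s["position"][2]-.039
for c in("side","scene"):
  for r in ctrl.mark_of("grey_rack",c)[:1]: print(c,r["conf"],atz(c,r["point"],zu),zu)
```

```text
[0.5609 0.0182 0.1664] [-3.1363  0.0016  1.4102] 10.15 0.024907734490105145 [-0.015   0.0169  0.0355] [ 0.6592  0.2015 -1.6753]
side 0.74 [0.5622 0.0196 0.1274] 0.12739662430233753
scene 0.87 [0.5665 0.0215 0.1274] 0.12739662430233753
```

View pics/c7.png

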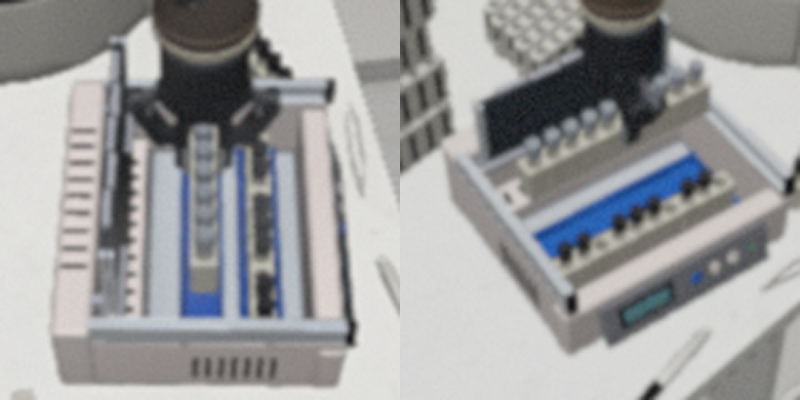

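The side crop shows the grey rack above and aligned with the empty lane, just in front of the folded cover. I lower it close to the ribs and check its ends.

apply_moves:
  series:
    - [0,0,-0.15,0,0,0,1]
    - [0,0,-0.3,0,0,0,1]
    - [0,0,-0.45,0,0,0,1]
    - [0,0,-0.45,0,0,0,1]

```text
t: 10.9
position: [0.5618, 0.0187, 0.0778]
ee_rot: [-3.138, 0.001, 1.411]
wrist_force: [-0.9, -0.5, -0.8]
gripper_width: 0.0249
finger_force: 39.6
```

Run:
```python
from h import *
np.set_printoptions(precision=4,suppress=True)
s=ctrl.observe(); print(s["position"],s["ee_rot"],s["t"],s["gripper_width"],s["wrist_force"])
T=wristT(); w=save("wrist","w8"); a=save("side","s8"); b=save("scene","sc8")
cv2.imwrite("pics/c8.png",np.hstack([cv2.resize(x,(400,400),interpolation=cv2.INTER_CUBIC)[:,:,::-1] for x in(a[150:240,225:315],b[150:240,195:285])]))
ex=np.array([np.cos(.16),-np.sin(.16),0]);ey=np.array([np.sin(.16),np.cos(.16),0]);L=np.array([.5635,.024,0])
for e in(1,-1):
  for n,y,z in(("lane_end_top",.126,.03),("lane_floor_end",.123,.018),("rack_top_end",.118,s["position"][2]-.039+.044),("rack_bot_end",.118,s["position"][2]-.039)):
    print(e,n,*[proj(c,L+e*y*ey+[0,0,z])[0] for c in("side","scene")])
```

```text
[0.5618 0.0187 0.0778] [-3.1384  0.0009  1.411 ] 10.9 0.024899701768942344 [-0.8917 -0.4558 -0.7911]
1 lane_end_top [269.8156 232.7809] [222.9614 218.3291]
1 lane_floor_end [269.7734 233.8659] [223.9769 220.1538]
1 rack_top_end [269.9999 220.5817] [224.1617 206.981 ]
1 rack_bot_end [269.8422 228.6306] [224.9442 215.5547]
-1 lane_end_top [269.7128 160.0973] [286.1944 185.49  ]
-1 lane_floor_end [269.6786 163.263 ] [285.3005 188.1656]
-1 rack_top_end [269.8785 151.1134] [285.1262 175.9583]
-1 rack_bot_end [269.742  160.3568] [284.4405 184.7576]
```

View pics/c8.png

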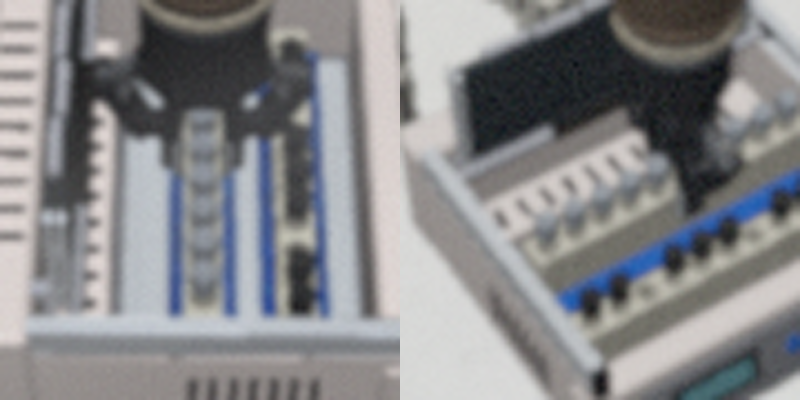

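The rack sits centred between the blue ribs, and its end at (531,253) in the crop matches the projection for a centred rack. I lower it to the floor.

apply_moves:
  series:
    - [0,0,-0.035,0,0,0,1]
    - [0,0,-0.07,0,0,0,1]
    - [0,0,-0.1,0,0,0,1]
    - [0,0,-0.1,0,0,0,1]

```text
t: 11.55
position: [0.5628, 0.0186, 0.0586]
ee_rot: [-3.141, 0.0, 1.411]
wrist_force: [-0.0, 0.0, -1.5]
gripper_width: 0.0251
finger_force: 39.7
```

apply_moves:
  series:
    - [0,0,-0.01,0,0,0,1]
    - [0,0,-0.02,0,0,0,1]
    - [0,0,-0.02,0,0,0,1]

```text
t: 11.92
position: [0.563, 0.0186, 0.0581]
ee_rot: [3.141, -0.0, 1.41]
wrist_force: [-12.3, -0.7, 39.5]
gripper_width: 0.0253
finger_force: 45.1
```

It touched down at the expected height. I relax the press, then open only partly, because the black rack in the next lane is near.

apply_moves:
  series:
    - [0,0,0.015,0,0,0,1]
    - [0,0,0.018,0,0,0,0.6]
    - [0,0,0.018,0,0,0,0.52]
    - [0,0,0.018,0,0,0,0.52]
    - [0,0,0.018,0,0,0,0.52]

```text
t: 12.55
position: [0.5629, 0.0186, 0.0584]
ee_rot: [-3.141, 0.0, 1.411]
wrist_force: [-0.4, 0.2, -0.1]
gripper_width: 0.0414
finger_force: 0.0
```

apply_moves:
  series:
    - [0,0,0.15,0,0,0,0.52]
    - [0,0,0.4,0,0,0,0.52]
    - [0,0,0.7,0,0,0,0.52]
    - [0,0,1,0,0,0,0.52]
    - [-0.1,0.09,1,0,0,0,0.52]

```text
t: 13.18
position: [0.5462, 0.0356, 0.2635]
ee_rot: [3.132, -0.002, 1.407]
wrist_force: [1.0, 0.2, -0.7]
gripper_width: 0.0408
finger_force: 0.0
```

apply_moves:
  series:
    - [0,0,0.24,0,0,0,0.3]
    - [0,0,0.24,0,0,0,0.1]
    - [0,0,0.24,0,0,0,0]
    - [0,0,0.24,0,0,0,0]

```text
t: 13.68
position: [0.5426, 0.0364, 0.3055]
ee_rot: [-3.14, 0.001, 1.41]
wrist_force: [-0.5, -0.4, -1.3]
gripper_width: 0.0852
finger_force: 0.0
```

Run:
```python
from h import *
np.set_printoptions(precision=4,suppress=True)
s=ctrl.observe(); print(s["position"],s["ee_rot"],s["t"])
T=wristT(); save("wrist","w9"); np.save("T9.npy",T)
r=ctrl.silhouettes("grey_rack","wrist")
if r: print(r[0]["conf"],fit({"wrist":r[0]["pixels"].astype(float)},RACK+[0,0,.018],np.array([.5635,.024,-.16]),{"wrist":T}))
```

```text
[0.5426 0.0364 0.3055] [-3.1399  0.0006  1.4103] 13.675
0.72 (array([ 0.563 ,  0.0224, -0.1513]), np.float64(0.09947985125768144))
```

View pics/w9.png

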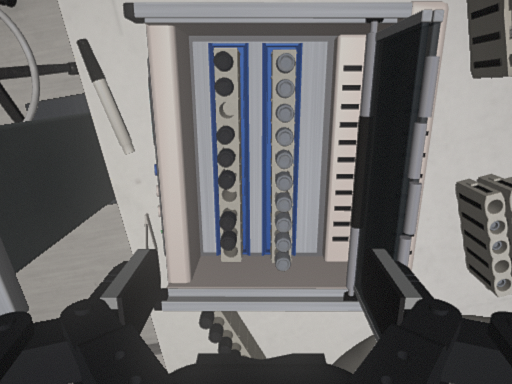

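The grey rack stands in the lane (caps at col ~284, rows 63–265) and the cover is still folded. I check that it is level and seated from its cap positions.

Run:
```python
from h import *
from scipy.optimize import least_squares
np.set_printoptions(precision=4,suppress=True)
T=np.load("T9.npy"); im=cv2.imread("pics/w9.png"); T5=np.load("T5.npy"); im5=cv2.imread("pics/w5.png")
def circ(im,x0,x1,y1=275):
    g=cv2.resize(im[40:y1,x0:x1],None,fx=4,fy=4,interpolation=cv2.INTER_CUBIC); g=cv2.medianBlur(cv2.cvtColor(g,cv2.COLOR_BGR2GRAY),7)
    c=cv2.HoughCircles(g,cv2.HOUGH_GRADIENT,1,50,param1=80,param2=12,minRadius=26,maxRadius=44)[0]
    c=c[c[:,1].argsort()]; return c[:,:2]/4+[x0,40]-.375
for nm,I,TT,x0,x1,y0 in(("lane",im,T,264,304,[.5635,.024,.093,-.16,0]),("bench",im5,T5,240,280,[.5155,.3235,.075,.317,0])):
  c=circ(I,x0,x1); print(nm,len(c),c.round(1).tolist())
  if len(c)!=10: continue
  s=(4.5-np.arange(10))*.0227
  def P(p,k): 
    return proj("wrist",np.array([p[0],p[1],p[2]])+s[:,None]*k*np.array([-np.sin(p[3])*np.cos(p[4]),np.cos(p[3])*np.cos(p[4]),np.sin(p[4])]),TT)
  r=least_squares(lambda p:(P(p,1)-c).ravel(),y0,loss="soft_l1"); print(r.x,np.abs(r.fun).max())
```

```text
lane 10 [[285.5, 63.0], [284.5, 88.0], [284.8, 112.5], [284.0, 136.5], [284.5, 158.5], [284.2, 182.8], [283.8, 205.0], [282.0, 220.8], [283.0, 244.5], [283.0, 265.0]]
[ 0.5637  0.0241  0.0925 -0.1568 -0.0569] 3.634494264777061
bench 8 [[258.5, 60.5], [259.0, 84.5], [258.5, 107.8], [259.0, 131.0], [259.2, 152.5], [257.8, 174.0], [259.2, 195.8], [259.8, 253.2]]
```

Run:
```python
from h import *
from scipy.optimize import least_squares
np.set_printoptions(precision=4,suppress=True)
s=(4.5-np.arange(10))
for nm,TT,z,p0,i,c in(("lane",np.load("T9.npy"),.093,[.5635,.024,-.16,0,.0227],[0,1,2,3,4,5,6,8,9],[[285.5,63],[284.5,88],[284.8,112.5],[284,136.5],[284.5,158.5],[284.2,182.8],[283.8,205],[283,244.5],[283,265]]),
 ("bench",np.load("T5.npy"),.075,[.5155,.3235,.317,0,.0227],[0,1,2,3,4,5,6,9],[[258.5,60.5],[259,84.5],[258.5,107.8],[259,131],[259.2,152.5],[257.8,174],[259.2,195.8],[259.8,253.2]])):
  f=lambda p,k:(proj("wrist",np.array([p[0],p[1],z])+s[i][:,None]*k*np.array([-np.sin(p[2])*np.cos(p[3]),np.cos(p[2])*np.cos(p[3]),np.sin(p[3])]),TT)-np.array(c)).ravel()
  for k in(.022,.0225,.0227,.023): 
    r=least_squares(lambda p:f(p,k),p0[:4],loss="soft_l1"); print(nm,k,r.x,r.cost)
```

```text
lane 0.022 [ 0.5639  0.0252 -0.1615 -0.1443] 8.785548180762856
lane 0.0225 [ 0.5638  0.0245 -0.1572 -0.0827] 2.9656405370810806
lane 0.0227 [ 0.5638  0.024  -0.1554 -0.057 ] 2.0982128957590893
lane 0.023 [ 0.5636  0.0233 -0.1528 -0.0186] 2.7047721206571764
bench 0.022 [ 0.5142  0.3255  0.3175 -0.0867] 4.402309932399239
bench 0.0225 [ 0.5145  0.3247  0.3172 -0.0345] 1.3334251332468592
bench 0.0227 [ 0.5146  0.3243  0.317  -0.0097] 1.9430069015179898
bench 0.023 [0.5148 0.3239 0.3167 0.0288] 3.8280158660826182
```

Run:
```python
from h import *
from scipy.optimize import least_squares
np.set_printoptions(precision=4,suppress=True)
T=np.load("T9.npy"); g=cv2.imread("pics/w9.png",0)
# body-edge evidence: column intensity profile along rack ends, black vs grey lanes
def centroid(col0,col1,dark):
    out=[]
    G=cv2.resize(g[40:280,col0:col1],None,fx=4,fy=4,interpolation=cv2.INTER_CUBIC)
    c=cv2.HoughCircles(cv2.medianBlur(G,5),cv2.HOUGH_GRADIENT,1,50,param1=80,param2=10,minRadius=28,maxRadius=46)[0]
    return (c[c[:,1].argsort()]/4+[col0-.375,40-.375,0]).round(1)
print(centroid(208,250,1)); print(centroid(264,306,0))
print("black col",g[40:56,226].tolist(),g[236:275,231].tolist()); print("grey col",g[40:56,284].tolist(),g[244:282,283].tolist())
# predicted end rows for level rack, z top body .062, floor .018
ey=np.array([np.sin(.158),np.cos(.158),0]);C=np.array([.5637,.024,0])
for d in(.118,-.118): print([proj("wrist",C+d*ey+[0,0,z],T)[0].round(1).tolist() for z in(.018,.062,.072)])
ctrl.capture("side");ctrl.capture("scene");M={}
RT=RACK+[0,0,.018]
M={}
for c in("side","scene"):
  r=ctrl.silhouettes("grey_rack",c)
  if r: M[c]=r[0]["pixels"].astype(float);print(c,r[0]["conf"],M[c].sum())
M["wrist"]=None
ctrl.capture("wrist"); M["wrist"]=ctrl.silhouettes("grey_rack","wrist")[0]["pixels"].astype(float); Tw=wristT()
for tilt in(-.06,-.04,-.02,0,.02):
  ct,st=np.cos(tilt),np.sin(tilt); Q=RT-[0,0,.018]; lift=abs(tilt)*.118
  Q=np.c_[Q[:,0],ct*Q[:,1]-st*Q[:,2],st*Q[:,1]+ct*Q[:,2]+.018+lift]
  print(tilt,*[fit({c:M[c]},Q,np.array([.5637,.024,-.158]),{"wrist":Tw}) for c in M])
```

```text
[[239.8  53.2   8.4]
 [222.   61.8  10.8]
 [224.   86.5   9.3]
 [226.8 109.8   8.3]
 [227.  136.5  11.4]
 [226.5 156.5   8.7]
 [224.  178.2  11.4]
 [247.8 178.8   9.1]
 [229.2 193.5   7.9]
 [228.2 218.    7.9]
 [229.5 234.5  10.2]
 [247.5 236.    7.8]
 [230.2 249.5   7.3]]
[[269.   55.2  10.2]
 [285.5  62.8  10.2]
 [284.8  88.    9.6]
 [271.8  98.5   9.1]
 [284.5 112.5   9.3]
 [270.8 125.   11.1]
 [297.  125.8   8.8]
 [284.  136.5   9.6]
 [283.8 159.    9.6]
 [284.  183.    8. ]
 [299.2 194.   11.1]
 [283.2 204.8   8. ]
 [283.2 222.5   8.9]
 [283.5 246.    8. ]
 [283.2 264.2   7.2]]
black col [112, 133, 153, 113, 97, 79, 58, 113, 170, 160, 159, 145, 74, 48, 53, 52] [46, 48, 55, 54, 56, 57, 56, 60, 57, 57, 56, 55, 53, 56, 74, 100, 100, 98, 99, 97, 103, 136, 161, 162, 161, 152, 109, 103, 106, 107, 105, 109, 108, 107, 108, 108, 109, 107, 108]
grey col [112, 132, 155, 115, 106, 80, 57, 88, 102, 124, 156, 157, 148, 126, 118, 107] [124, 123, 124, 123, 120, 120, 121, 111, 75, 81, 84, 83, 84, 96, 115, 117, 117, 125, 126, 124, 124, 126, 126, 125, 125, 123, 116, 104, 109, 108, 109, 108, 110, 1
[... 521 characters left out ...]
 0.5624,  0.0212, -0.1556]), np.float64(0.1516381240144239))
-0.02 (array([ 0.5639,  0.0235, -0.1491]), np.float64(0.35746606334841624)) (array([ 0.5611,  0.0242, -0.1265]), np.float64(0.17701790015585883)) (array([ 0.5628,  0.022 , -0.1513]), np.float64(0.14063233158306332))
0 (array([ 0.5638,  0.0198, -0.1662]), np.float64(0.3489971346704871)) (array([ 0.5619,  0.0253, -0.1128]), np.float64(0.17832167832167833)) (array([ 0.5638,  0.0239, -0.1562]), np.float64(0.13186304924135595))
0.02 (array([ 0.5643,  0.0224, -0.1608]), np.float64(0.3469119579500657)) (array([ 0.561 ,  0.0237, -0.1083]), np.float64(0.1732541567695962)) (array([ 0.5627,  0.0219, -0.1474]), np.float64(0.14051209550738297))
```

Run:
```python
from h import *
print(ctrl.job_done())
```

```text
the job is handed in; nothing more can be done
None
```

The cover is folded back and the grey-capped rack stands in the empty blue lane, within about 2 mm of centre and level by touchdown height and outline fit, though a noisier cap fit hinted at a slight tilt; the black-capped bench rack was never approached, the job is handed in with no verdict shown, and I viewed 12 pictures, over the limit of 10.

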